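# Open a wooden canister of unknown thread hand for waxing

## Task

Get the turned wooden canister ready for waxing its thread: first stand the yellow-topped wax tin upright and wholly on the blue felt disc and let go of it. Then take the canister's lid off by its bar knob; nobody noted whether this one has a left-hand or a right-hand quarter-turn thread, so find out by turning it which way it comes, and do not prise the lid off. Finish while holding the lid still in the gripper, level and straight above the open canister, a clear 5 to 10 cm higher than where it sat, and leave everything else where it stands.

Things in the scene. Friction and masses are not known exactly. Their poses are not given: they have to be found in the camera images.
- tin: loose wax tin, aluminium with a yellow top, an upright cylinder 50 mm in diameter (52 mm at the top 12 mm) and 45 mm high, 0.09 to 0.18 kg; origin at the centre of its underside, z up
- disc: fixed flat blue felt disc on the bench, 90 mm in diameter, 4 mm thick; origin at the centre of its underside (on the bench)
- canister: fixed round canister of dark wood, 120 mm in diameter, in a square plywood cradle of 150 mm with four short dowels; its flat rim is 120 mm above the bench. Origin on the canister's axis at bench height, z up; x and y along the cradle's sides
- lid: loose round lid of pale wood, 120 mm in diameter, 10 mm thick, 0.16 to 0.26 kg, lying on the canister's rim, with a dark bar knob on top and under it a plug 76 mm in diameter, 22 mm long, with two lugs. Origin at the centre of the disc's underside (at rim height when seated), z up, x along the bar knob. At the start its x is within 0.2 rad of the canister's x
- knob (a point): middle of the lid's bar knob, 30 mm above the lid's underside: the bar is 62 mm long (lid's x), 18 mm wide (lid's y), and rises from 10 to 50 mm above the lid's underside
- lug (a point): middle of the lug on the lid's +x side (another on -x), a 14 mm block 18 mm below the lid's underside, hidden in the canister. While it is under the thread the lid has 2 mm of vertical play; once turned free, about 22 mm of lift brings the lugs out
- mouth (a point): centre of the canister's mouth, at rim height. Its quarter-turn thread has no pitch; the hand is unknown, different each time. Turned the wrong way the lid meets a hard stop 0.33 rad from the canister's x; turned the right way (clockwise or counter-clockwise) it can be lifted from 0.87 rad on, up to a hard stop at 1.10 rad. It turns with hardly any resistance between and stays where left
- cup: bystander: terracotta cup, 68 mm in diameter, 65 mm high, loose; origin at the centre of its underside
- bowl: bystander: dark wooden bowl, 100 mm in diameter, 40 mm high, loose; origin at the centre of its underside
- coasters: bystander: pile of three wooden coasters, 96 mm in diameter, 25 mm high, one loose piece, at the far side; origin at the centre of its underside
- brush: bystander: brush lying at the left side, loose; origin on its underside near the middle
- sample: bystander: dark wooden block 90 x 60 x 25 mm lying at the right side, loose; origin at the centre of its underside
Things that resemble listed ones, but are neither listed nor needed, are in the scene too. Leave any grey look-alike of the lid alone.

How it is judged:
By the outcome, as a careful person would: the job done as asked, in the order asked, and still so for the second after the job is handed in, while the arm keeps its last pose, push and grip.
It also fails if it takes over 61 s, if anything falls off the work surface, if the arm or the gripper's body presses on something with over 40 N, if the wrist force passes 120 N, or if a joint passes its speed limit or range.

## Robot

A 6-joint arm with a two-finger parallel gripper is mounted at the origin on the work surface. World frame = base frame: x ahead of the robot, y to its left, z up, the work surface at z = 0. Lengths are in m, angles in rad, forces in N, time in s.
With the tool pointing down it reaches from about 0.375 to 0.925 m from the base axis. Payload 5.7 kg.
Tool frame: the origin (TCP) lies between the finger pads; the fingertips stand 25 mm ahead of it and the grasp point (between the pads) lies 6 mm ahead of it (bot.tip_extent is the z of the fingertips in the tool frame, in m); z points along the fingers, x is the direction in which the jaws open and shut, and the axes are right-handed (so a half turn about z gives the same grasp; the last joint's range is limited). The gripper opens to 85 mm and grips with 20 to 120 N. Pads are 22 mm wide; open, the fingers measure 114 mm over their backs; the gripper's body (76 mm by 85 mm) begins 54 mm behind the grasp point. The pads swing forward as they close: fully open they stand 13 mm farther back than shut.
Start: joints at [1.034, 0.359, 1.51, -0, 1.272, -0.115], TCP at [0.246, 0.547, 0.256] pointing down, gripper open.
Joint ranges: [-2.97, 2.97], [-1.01, 2.36], [0.21, 2.38], [-0.96, 4.11], [0.2, 2.71], [-2.98, 2.98]. Speed limits (rad/s): [2.39, 2.39, 3.14, 3.14, 3.14, 3.14].

## Interface

Orientations are given as [roll, pitch, yaw] about the fixed x, y, z axes, in that order (R = Rz(yaw) Ry(pitch) Rx(roll)).
In Python, from bench import bot gives the robot as it stands.
- The arm moves only by the tool apply_moves, never from a script. Its argument "deltas" is a list of rows, each an object with "delta_rot": the turn, a rotation vector about the tool's x, y, z in degrees, a list of three; "translation": the shift along the tool's x, y, z in mm, a list of three; "claw": the finger opening in mm, from 0 to 85.4. In form: [{"delta_rot": [ax, ay, az], "translation": [dx, dy, dz], "claw": claw}, ...]. A call has 1 to 5 rows; each row shifts and turns the commanded pose from where the row before left it, along the tool's axes as they then stand; what a row does not reach is not made up. A row lasts 1/8 s, in which the tool goes at most 62.5 mm and 10.7 degrees, less where a joint would pass 70% of its speed; a pose out of reach is approached as far as the arm can. A call with a gripper value outside its range is refused whole. The fingers move at their own pace and stop on an object; the grip force is fixed at half the most. Time passes only in rows, so rows that do not move let the fingers close. It gives the time, the measured TCP pose, the force and the opening at its end, in the units of the state.
- bot.observe(): the state, without advancing time (a new reading comes with each control period).
- bot.camera(name): name is "scene" or "top" or "wrist"; returns a dict with "image" (384x512x3 uint8, blue, green, red), "camera_matrix" (3x3 intrinsics, pixels), "position" and "attitude" of the camera in the world. Camera axes: x right, y up, looking along -z (the intrinsics and any distortion apply to the point x, -y, -z); pixel columns grow to the right and rows downward; lengths in m; the calibration is good to about 2 mm. A picture is of the moment at which its call begins. There is no depth.
- bot.finish_job(): hands the job in, once; it reports no verdict.
The state is a dict: "time": time; "q": joint angles; "qvel": joint speeds; "effort": joint torques, N m; "eef_pos": TCP position; "tool_rot": TCP orientation; "ft_force": force on the tool from outside, world axes, zero at the start; "moment": the same for the moment, N m; "width": finger opening in m.
Only numpy, scipy, OpenCV 4.12 (cv2) and the standard library are available. Lean on these libraries where they do the work, as an engineer would, in place of code of your own. Each camera call takes 0.05 s, during which the arm holds its last target. There are 200 camera calls.

## Working session

There is one attempt and no reset: what is moved stays moved. The work goes in short steps, Python scripts to look and compute and a tool call to move; the robot and the scene stay as the last step left them, time stands still between calls to the robot, and variables do not carry over. Pictures are saved under pics/ and viewed, about 8 in all and at most 12, crops included, and the job is handed in when it is done.

Besides the shell and the picture viewer there is one more tool, called after ">>>" as name(argument=value, ...), one argument or row to a line, values as JSON. apply_moves: Moves the arm, as the interface text tells. Its arguments: {"type":"object","properties":{"deltas":{"type":"array","items":{"type":"object","properties":{"delta_rot":{"type":"array","items":{"type":"number"}},"translation":{"type":"array","items":{"type":"number"}},"claw":{"type":"number"}}}}},"required":["deltas"]}

```bash
mkdir -p pics; ls
cat > h.py <<'E'
import numpy as np, cv2, pickle
from bench import bot
from scipy.spatial.transform import Rotation as R
def snap(n,f):
    c=bot.camera(n); cv2.imwrite(f'pics/{f}.png',c['image']); pickle.dump(c,open(f'{f}.pkl','wb')); return c
def load(f): return pickle.load(open(f'{f}.pkl','rb'))
def rot(c):
    a=np.array(c['attitude'],float)
    return a if a.shape==(3,3) else (R.from_euler('xyz',a).as_matrix() if a.size==3 else R.from_quat(a).as_matrix())
def px2w(c,uv,z):
    K=np.array(c['camera_matrix']); d=c.get('distortion',None)
    p=cv2.undistortPoints(np.array(uv,float).reshape(-1,1,2),K,None if d is None else np.array(d)).reshape(-1,2)
    r=np.c_[p[:,0],-p[:,1],-np.ones(len(p))]@rot(c).T
    o=np.array(c['position']); return o+r*((z-o[2])/r[:,2])[:,None]
def w2px(c,P):
    K=np.array(c['camera_matrix']); q=(np.atleast_2d(P)-c['position'])@rot(c)
    q=q*[1,-1,-1]; d=c.get('distortion',None)
    return cv2.projectPoints(q,np.zeros(3),np.zeros(3),K,None if d is None else np.array(d))[0].reshape(-1,2)
E
python3 - <<'E'
from h import *
print(bot.observe(), bot.tip_extent)
for n in('top','scene'):
    c=snap(n,n+'0'); print(n,c.keys(),c['position'],c['attitude'],c['camera_matrix'])
a=[load('top0')['image'],load('scene0')['image']]
cv2.imwrite('pics/t.png',cv2.resize(a[0],(800,600),interpolation=2))
E
```

```text
pics
{'time': 0.0, 'q': array([ 1.03388035e+00,  3.59507818e-01,  1.51143221e+00, -1.95580924e-05,
        1.27252117e+00, -1.15124054e-01]), 'qvel': array([-0.00058808, -0.00018561, -0.00102876,  0.00181356, -0.00063895,
       -0.00047987]), 'effort': array([ 8.15600259e-06, -5.27609682e+01, -2.78630179e+01, -1.20736322e-04,
        1.26857695e-02,  9.26481334e-06]), 'eef_pos': array([0.24533365, 0.54684783, 0.25545197]), 'tool_rot': array([-3.14139657e+00,  1.85832562e-03,  1.14901035e+00]), 'ft_force': array([ 0.27300583,  1.23041019, -0.36837246]), 'moment': array([ 0.02183946,  0.02256781, -0.08254766]), 'width': 0.08547380668303128} 0.025
top dict_keys(['image', 'camera_matrix', 'position', 'attitude']) [0.44740903 0.005893   1.27447665] [ 0.07275626  0.00787081 -1.58192723] [[401.68255898   0.         251.39824703]
 [  0.         401.68255898 191.23734006]
 [  0.           0.           1.        ]]
scene dict_keys(['image', 'camera_matrix', 'position', 'attitude']) [ 0.97564996 -0.35533946  1.0691034 ] [0.51426113 0.00198687 0.9143981 ] [[388.54984753   0.         265.08391981]
 [  0.         388.54984753 191.09027469]
 [  0.           0.           1.        ]]
```

View pics/t.png

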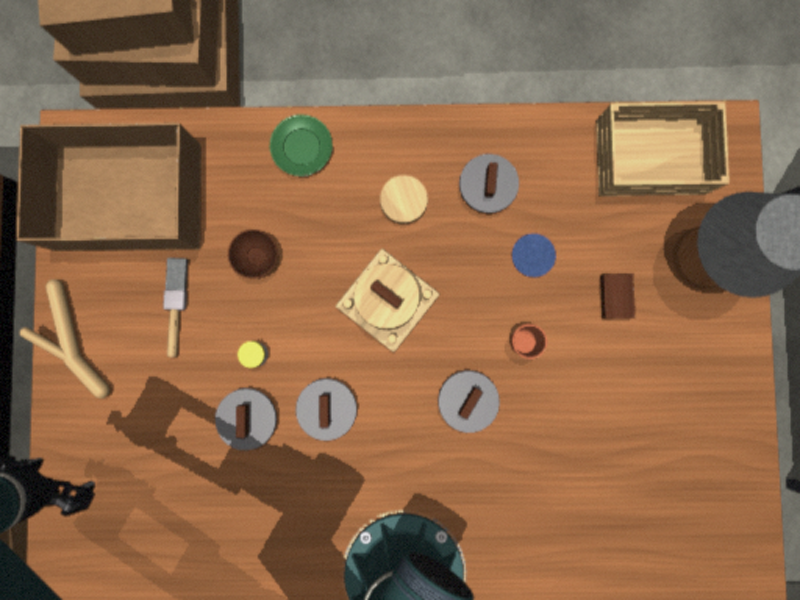

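View pics/scene0.png

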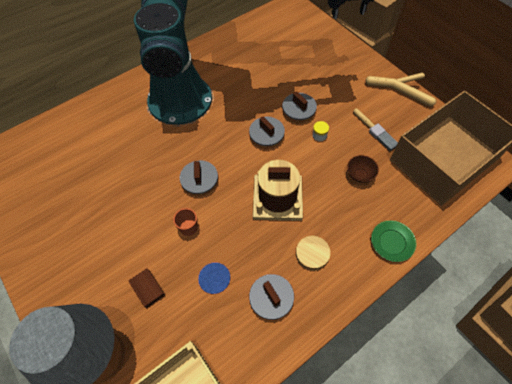

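Top view (800×600): the yellow tin is at (251,354), the blue disc at (534,255), and the canister's pale lid at (387,296) with its bar slanting. The cup is at (527,340), and there are four grey look-alikes. I'll measure positions by colour.

Run:
```python
from h import *
def blob(c,lo,hi,near,r):
    h=cv2.cvtColor(c['image'],cv2.COLOR_BGR2HSV); m=cv2.inRange(h,np.array(lo),np.array(hi))
    k=np.zeros_like(m); cv2.circle(k,near,r,255,-1); m&=k
    n,l,s,ct=cv2.connectedComponentsWithStats(m); i=1+np.argmax(s[1:,4]); return ct[i],s[i],(l==i)
S={'top0':dict(tin=(161,227),disc=(342,163),knob=(247,188)),'scene0':dict(tin=(321,130),disc=(214,278),knob=(279,173))}
for f in S:
    c=load(f)
    p,s,_=blob(c,(22,120,100),(38,255,255),S[f]['tin'],15);print(f,'tin',p,s,px2w(c,p,.045))
    p,s,_=blob(c,(100,100,50),(130,255,255),S[f]['disc'],35);print(f,'disc',p,s,px2w(c,p,.004))
t=cv2.resize(load('top0')['image'][150:235,205:290],(595,595),interpolation=2)
s=cv2.resize(load('scene0')['image'][150:225,245:320],(600,600),interpolation=2)
cv2.imwrite('pics/k.png',cv2.resize(np.hstack([t[:595],s[:595]]),(800,400)))
```

```text
top0 tin [160.35146444 226.47698745] [152 218  18  18 239] [[0.4324452 0.2939076 0.045    ]]
top0 disc [341.11886792 162.99811321] [328 151  27  25 530] [[ 0.62686639 -0.27162802  0.004     ]]
scene0 tin [320.87116564 127.11042945] [314 121  15  13 163] [[0.43557962 0.29310073 0.045     ]]
scene0 disc [213.86548913 277.81521739] [199 263  31  31 736] [[ 0.63079573 -0.27316659  0.004     ]]
```

View pics/k.png

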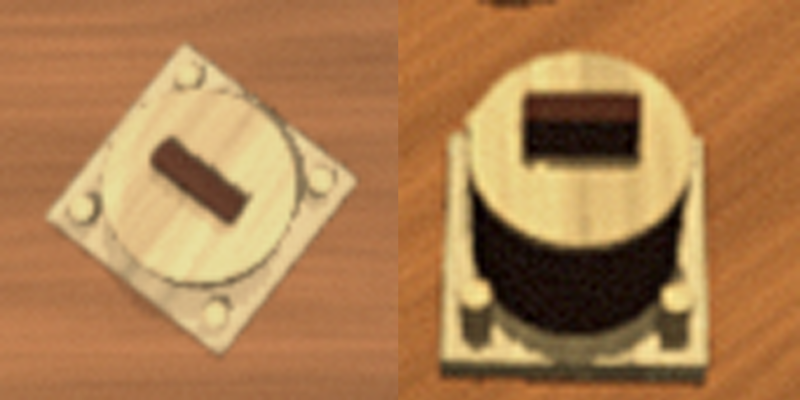

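Run:
```python
from h import *
c=load('top0'); g=lambda a:np.array(a,float)/[4.686,4.706]+[205,150]-.5*0
k=px2w(c,g([(176,137),(252,192),(228,223),(152,160)]),.170)
print('knob',k.mean(0),np.degrees(np.arctan2(*((k[1]-k[0]+k[2]-k[3])/2)[[1,0]])),np.linalg.norm(k-np.roll(k,1,0),axis=1))
print('lid',px2w(c,g([(201,187),(102,187),(300,187)]),.130))
q=px2w(c,g([(184,43),(356,180),(221,355),(48,217)]),.015)
print('cradle',q.mean(0),np.linalg.norm(q-np.roll(q,1,0),axis=1),[np.degrees(np.arctan2(*(q[(i+1)%4]-q[i])[[1,0]])) for i in range(4)])
s=load('scene0');g2=lambda a:np.c_[(np.array(a)[:,0]-398)/ (8*.6695),np.array(a)[:,1]/(8*400/595*1.0)]*1.0+[245,150]
k=px2w(s,g2([(525,94),(640,94),(640,122),(525,122)]),.170)
print('knob s',k.mean(0),np.degrees(np.arctan2(*((k[1]-k[0]+k[2]-k[3])/2)[[1,0]])),np.linalg.norm(k-np.roll(k,1,0),axis=1))
print('lid s',px2w(s,g2([(580,150)]),.130))
# cup, sample, bowl, pillar heights
f=lambda a:np.array(a)/1.5625
for n,p,z in [('cup',(527,340),.065),('gl1',(246,420),.01),('gl2',(326,409),.01),('gl3',(468,401),.01),('gl4',(489,184),.01),('coast',(403,199),.025),('brush',(173,310),.02),('bowl',(254,253),.04)]: print(n,px2w(c,f(p),z).round(3))
```

```text
knob [0.53757717 0.02268956 0.17      ] -128.43798036557482 [0.01957278 0.05527356 0.02302465 0.05810867]
lid [[ 0.53533925  0.02393917  0.13      ]
 [ 0.53604806  0.08434278  0.13      ]
 [ 0.53463102 -0.0364143   0.13      ]]
cradle [0.53661247 0.02502749 0.015     ] [0.14836213 0.14796333 0.14757735 0.14798444] [np.float64(-129.30233662416018), np.float64(141.49508054458656), np.float64(51.00164190426141), np.float64(-38.51648774636827)]
knob s [0.54378811 0.02479118 0.17      ] 52.31845261528349 [0.01690992 0.05908431 0.01691549 0.05862481]
lid s [[0.54424805 0.02428107 0.13      ]]
cup [[ 0.453 -0.242  0.065]]
gl1 [[0.301 0.31  0.01 ]]
gl2 [[0.321 0.151 0.01 ]]
gl3 [[ 0.334 -0.133  0.01 ]]
gl4 [[ 0.773 -0.184  0.01 ]]
coast [[ 0.74  -0.008  0.025]]
brush [[0.522 0.456 0.02 ]]
bowl [[0.632 0.289 0.04 ]]
```

>>> apply_moves(
  deltas=[
    {"delta_rot":[0,0,10.4],"translation":[0,0,0],"claw":85},
    {"delta_rot":[0,0,10.4],"translation":[0,0,0],"claw":85},
    {"delta_rot":[0,0,10.4],"translation":[0,0,0],"claw":85},
    {"delta_rot":[0,0,10.4],"translation":[0,0,0],"claw":85},
    {"delta_rot":[0,0,10.4],"translation":[0,0,0],"claw":85},
  ],
)

```text
time: 0.72
eef_pos: [0.2454, 0.5471, 0.2558]
tool_rot: [3.141, 0.001, 0.235]
ft_force: [0.2, 0.6, 0.3]
width: 0.0851
```

>>> apply_moves(
  deltas=[
    {"delta_rot":[0,0,10.4],"translation":[0,0,0],"claw":85},
    {"delta_rot":[0,0,10.4],"translation":[0,0,0],"claw":85},
    {"delta_rot":[0,0,10.4],"translation":[0,0,0],"claw":85},
    {"delta_rot":[0,0,10.4],"translation":[0,0,0],"claw":85},
    {"delta_rot":[0,0,10.4],"translation":[0,0,0],"claw":85},
  ],
)

```text
time: 1.35
eef_pos: [0.2455, 0.5471, 0.2558]
tool_rot: [3.14, -0.0, -0.672]
ft_force: [0.6, 0.0, 0.1]
width: 0.085
```

```bash
cat >> h.py <<'E'
def go(P):
    o=bot.observe(); T=R.from_euler('xyz',o['tool_rot']); d=(np.array(P)-o['eef_pos'])*1000
    print('t',o['time'],'pos',o['eef_pos'].round(4),'rpy deg',np.degrees(o['tool_rot']).round(2),'w',o['width'].round(4),'F',o['ft_force'].round(1),'M',o['moment'].round(2)); print('tool delta mm',T.inv().apply(d).round(1))
E
python3 - <<'E'
from h import *
go([.434,.2935,.22])
E
```

```text
Traceback (most recent call last):
  File "h.py", line 21, in go
    print('t',o['time'],'pos',o['eef_pos'].round(4),'rpy deg',np.degrees(o['tool_rot']).round(2),'w',o['width'].round(4),'F',o['ft_force'].round(1),'M',o['moment'].round(2)); print('tool delta mm',T.inv().apply(d).round(1))
                                                                                                     ^^^^^^^^^^^^^^^^
AttributeError: 'float' object has no attribute 'round'
```

```bash
sed -i "s/o\['width'\].round(4)/round(o['width'],4)/" h.py
python3 - <<'E'
from h import *
go([.434,.2935,.22])
E
```

```text
t 1.35 pos [0.2455 0.5471 0.2558] rpy deg [ 1.7994e+02 -1.0000e-02 -3.8510e+01] w 0.085 F [0.6 0.  0.1] M [-0.03  0.01  0.04]
tool delta mm [305.4  81.   35.9]
```

>>> apply_moves(
  deltas=[
    {"delta_rot":[0,0,0],"translation":[42,11,5],"claw":85},
    {"delta_rot":[0,0,0],"translation":[45,12,5],"claw":85},
    {"delta_rot":[0,0,0],"translation":[45,12,5],"claw":85},
    {"delta_rot":[0,0,0],"translation":[45,12,5],"claw":85},
    {"delta_rot":[0,0,0],"translation":[45,12,5],"claw":85},
  ],
)

```text
time: 1.98
eef_pos: [0.3842, 0.3624, 0.2308]
tool_rot: [3.141, 0.0, -0.666]
ft_force: [1.0, 0.2, 0.5]
width: 0.0851
```

>>> apply_moves(
  deltas=[
    {"delta_rot":[0,0,0],"translation":[45,12,5],"claw":85},
    {"delta_rot":[0,0,0],"translation":[38,10,6],"claw":85},
    {"delta_rot":[0,0,0],"translation":[0,0,0],"claw":85},
  ],
)

```text
time: 2.35
eef_pos: [0.4364, 0.2931, 0.2196]
tool_rot: [3.14, 0.0, -0.67]
ft_force: [0.2, -0.3, 0.3]
width: 0.0852
```

Run:
```python
from h import *
go([.434,.2935,.22])
c=snap('wrist','w1'); print(c['position'],c['attitude'])
print(w2px(c,[[.434,.2935,.045],[.434,.2935,0]]))
m=cv2.inRange(cv2.cvtColor(c['image'],cv2.COLOR_BGR2HSV),(22,120,100),(38,255,255))
n,l,s,ct=cv2.connectedComponentsWithStats(m);i=1+np.argmax(s[1:,4]);print(s[i],ct[i],px2w(c,ct[i],.045))
```

```text
t 2.35 pos [0.4364 0.2931 0.2196] rpy deg [179.91   0.   -38.37] w 0.0852 F [ 0.2 -0.3  0.3] M [0.02 0.01 0.02]
tool delta mm [-2.1  1.2 -0.4]
[0.47999557 0.35062291 0.33531398] [-2.83073325e-01 -4.98985882e-05 -6.68894738e-01]
[[251.9841896  176.56665197]
 [252.06004077 167.78626728]]
[ 227  150   47   46 1699] [250.10476751 172.68098882] [[0.43510535 0.29820666 0.045     ]]
```

View pics/w1.png

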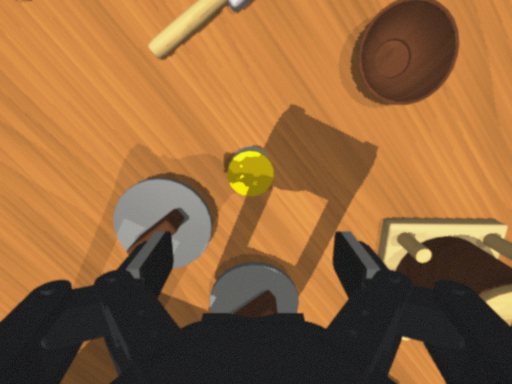

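Wrist view: the tin is centred at (250,173), which gives (0.435,0.298). That agrees with the top and scene views to about 4 mm. The space around it is clear for the fingers, so I'm descending.

>>> apply_moves(
  deltas=[
    {"delta_rot":[0,0,0],"translation":[-3.7,-1,50],"claw":85},
    {"delta_rot":[0,0,0],"translation":[0,0,50],"claw":85},
    {"delta_rot":[0,0,0],"translation":[0,0,45],"claw":85},
    {"delta_rot":[0,0,0],"translation":[0,0,30],"claw":85},
    {"delta_rot":[0,0,0],"translation":[0,0,14],"claw":85},
  ],
)

```text
time: 3.02
eef_pos: [0.4314, 0.2988, 0.0297]
tool_rot: [3.139, 0.001, -0.665]
ft_force: [-0.2, -0.1, 0.1]
width: 0.0849
```

>>> apply_moves(
  deltas=[
    {"delta_rot":[0,0,0],"translation":[0,0,0],"claw":60},
    {"delta_rot":[0,0,0],"translation":[0,0,0],"claw":40},
    {"delta_rot":[0,0,0],"translation":[0,0,0],"claw":40},
    {"delta_rot":[0,0,0],"translation":[0,0,0],"claw":40},
    {"delta_rot":[0,0,0],"translation":[0,0,0],"claw":40},
  ],
)

```text
time: 3.65
eef_pos: [0.434, 0.299, 0.0328]
tool_rot: [-3.139, -0.001, -0.666]
ft_force: [-1.0, 1.2, 6.7]
width: 0.0499
```

>>> apply_moves(
  deltas=[
    {"delta_rot":[0,0,0],"translation":[0,0,0],"claw":40},
    {"delta_rot":[0,0,0],"translation":[0,0,0],"claw":40},
  ],
)

```text
time: 3.9
eef_pos: [0.434, 0.299, 0.0328]
tool_rot: [-3.139, -0.001, -0.666]
ft_force: [-0.8, 1.7, 6.7]
width: 0.05
```

>>> apply_moves(
  deltas=[
    {"delta_rot":[0,0,0],"translation":[0,0,-15],"claw":40},
    {"delta_rot":[0,0,0],"translation":[0,0,-40],"claw":40},
    {"delta_rot":[0,0,0],"translation":[0,0,-55],"claw":40},
    {"delta_rot":[0,0,0],"translation":[0,0,-55],"claw":40},
    {"delta_rot":[0,0,0],"translation":[0,0,-55],"claw":40},
  ],
)

```text
time: 4.53
eef_pos: [0.4326, 0.2979, 0.2542]
tool_rot: [-3.141, -0.001, -0.666]
ft_force: [0.5, 0.3, -2.4]
width: 0.05
```

>>> apply_moves(
  deltas=[
    {"delta_rot":[0,0,0],"translation":[0,0,-15],"claw":40},
    {"delta_rot":[0,0,0],"translation":[0,0,0],"claw":40},
  ],
)

```text
time: 4.78
eef_pos: [0.4332, 0.2983, 0.2674]
tool_rot: [-3.14, -0.001, -0.666]
ft_force: [-0.4, 0.1, -2.4]
width: 0.0498
```

Run:
```python
from h import *
go([.629,-.2725,.265]); print(bot.observe()['q'].round(2))
```

```text
t 4.775 pos [0.4332 0.2983 0.2674] rpy deg [-1.7988e+02 -6.0000e-02 -3.8170e+01] w 0.0498 F [-0.4  0.1 -2.4] M [-0.08  0.03  0.01]
tool delta mm [506.7 327.8   2.3]
[ 0.47  0.24  1.66 -0.    1.24  1.14]
```

>>> apply_moves(
  deltas=[
    {"delta_rot":[0,0,0],"translation":[20,13,0],"claw":40},
    {"delta_rot":[0,0,0],"translation":[35,23,0],"claw":40},
    {"delta_rot":[0,0,0],"translation":[40,26,0],"claw":40},
    {"delta_rot":[0,0,0],"translation":[40,26,0],"claw":40},
    {"delta_rot":[0,0,0],"translation":[40,26,0],"claw":40},
  ],
)

```text
time: 5.4
eef_pos: [0.4988, 0.099, 0.2637]
tool_rot: [3.138, 0.004, -0.666]
ft_force: [0.5, 0.7, -1.2]
width: 0.0498
```

>>> apply_moves(
  deltas=[
    {"delta_rot":[0,0,0],"translation":[40,26,0],"claw":40},
    {"delta_rot":[0,0,0],"translation":[40,26,0],"claw":40},
    {"delta_rot":[0,0,0],"translation":[40,26,0],"claw":40},
    {"delta_rot":[0,0,0],"translation":[40,26,0],"claw":40},
    {"delta_rot":[0,0,0],"translation":[40,26,0],"claw":40},
  ],
)

```text
time: 6.02
eef_pos: [0.5758, -0.1264, 0.2633]
tool_rot: [3.14, 0.005, -0.666]
ft_force: [0.1, -0.0, -0.1]
width: 0.0499
```

>>> apply_moves(
  deltas=[
    {"delta_rot":[0,0,0],"translation":[40,26,0],"claw":40},
    {"delta_rot":[0,0,0],"translation":[40,26,0],"claw":40},
    {"delta_rot":[0,0,0],"translation":[32,20,0],"claw":40},
    {"delta_rot":[0,0,0],"translation":[20,12,0],"claw":40},
    {"delta_rot":[0,0,0],"translation":[0,0,0],"claw":40},
  ],
)

```text
time: 6.65
eef_pos: [0.628, -0.274, 0.2628]
tool_rot: [3.14, 0.005, -0.668]
ft_force: [-0.7, 0.6, -1.6]
width: 0.05
```

Run:
```python
from h import *
go([.629,-.2725,.14])
```

```text
t 6.65 pos [ 0.628  -0.274   0.2628] rpy deg [179.94   0.27 -38.28] w 0.05 F [-0.7  0.6 -1.6] M [ 0.01  0.02 -0.02]
tool delta mm [  0.5  -1.9 122.8]
```

>>> apply_moves(
  deltas=[
    {"delta_rot":[0,0,0],"translation":[0,-1,50],"claw":40},
    {"delta_rot":[0,0,0],"translation":[0,0,55],"claw":40},
    {"delta_rot":[0,0,0],"translation":[0,0,55],"claw":40},
    {"delta_rot":[0,0,0],"translation":[0,0,40],"claw":40},
    {"delta_rot":[0,0,0],"translation":[0,0,18],"claw":40},
  ],
)

```text
time: 7.28
eef_pos: [0.6266, -0.2694, 0.0444]
tool_rot: [3.141, 0.007, -0.666]
ft_force: [-0.6, 0.5, -1.3]
width: 0.05
```

>>> apply_moves(
  deltas=[
    {"delta_rot":[0,0,0],"translation":[0,0,0],"claw":40},
    {"delta_rot":[0,0,0],"translation":[0,0,2],"claw":40},
    {"delta_rot":[0,0,0],"translation":[0,0,0],"claw":40},
  ],
)

```text
time: 7.65
eef_pos: [0.6307, -0.2727, 0.0481]
tool_rot: [-3.141, -0.003, -0.666]
ft_force: [-0.4, -0.3, -1.0]
width: 0.0503
```

Run:
```python
from h import *
go([.629,-.2725,.0368])
```

```text
t 7.65 pos [ 0.6307 -0.2727  0.0481] rpy deg [-1.7998e+02 -1.7000e-01 -3.8170e+01] w 0.0503 F [-0.4 -0.3 -1. ] M [ 0.04  0.   -0.02]
tool delta mm [-1.5  0.9 11.3]
```

>>> apply_moves(
  deltas=[
    {"delta_rot":[0,0,0],"translation":[0,0,6],"claw":40},
    {"delta_rot":[0,0,0],"translation":[0,0,2],"claw":40},
    {"delta_rot":[0,0,0],"translation":[0,0,1],"claw":40},
    {"delta_rot":[0,0,0],"translation":[0,0,0],"claw":40},
  ],
)

```text
time: 8.15
eef_pos: [0.6295, -0.2721, 0.0372]
tool_rot: [3.141, 0.0, -0.666]
ft_force: [1.0, 0.9, -1.6]
width: 0.0497
```

>>> apply_moves(
  deltas=[
    {"delta_rot":[0,0,0],"translation":[0,0,1],"claw":40},
    {"delta_rot":[0,0,0],"translation":[0,0,0],"claw":40},
  ],
)

```text
time: 8.4
eef_pos: [0.6296, -0.2722, 0.0368]
tool_rot: [3.141, -0.0, -0.666]
ft_force: [-1.1, -0.3, 4.0]
width: 0.0494
```

>>> apply_moves(
  deltas=[
    {"delta_rot":[0,0,0],"translation":[0,0,1],"claw":40},
    {"delta_rot":[0,0,0],"translation":[0,0,0],"claw":40},
  ],
)

```text
time: 8.65
eef_pos: [0.6297, -0.2722, 0.0368]
tool_rot: [3.141, -0.001, -0.666]
ft_force: [-4.4, 1.2, 10.8]
width: 0.0498
```

>>> apply_moves(
  deltas=[
    {"delta_rot":[0,0,0],"translation":[0,0,-1],"claw":45},
    {"delta_rot":[0,0,0],"translation":[0,0,0],"claw":60},
    {"delta_rot":[0,0,0],"translation":[0,0,0],"claw":85},
    {"delta_rot":[0,0,0],"translation":[0,0,0],"claw":85},
    {"delta_rot":[0,0,0],"translation":[0,0,0],"claw":85},
  ],
)

```text
time: 9.28
eef_pos: [0.6296, -0.2721, 0.0362]
tool_rot: [3.141, 0.0, -0.666]
ft_force: [1.1, -0.6, -0.1]
width: 0.0849
```

>>> apply_moves(
  deltas=[
    {"delta_rot":[0,0,0],"translation":[0,0,0],"claw":85},
    {"delta_rot":[0,0,0],"translation":[0,0,-30],"claw":85},
    {"delta_rot":[0,0,0],"translation":[0,0,-55],"claw":85},
    {"delta_rot":[0,0,0],"translation":[0,0,-60],"claw":85},
    {"delta_rot":[0,0,0],"translation":[0,0,-60],"claw":85},
  ],
)

```text
time: 9.9
eef_pos: [0.6294, -0.272, 0.2431]
tool_rot: [3.141, 0.0, -0.666]
ft_force: [1.2, -0.7, -0.4]
width: 0.0852
```

>>> apply_moves(
  deltas=[
    {"delta_rot":[0,0,0],"translation":[0,0,-50],"claw":85},
    {"delta_rot":[0,0,0],"translation":[0,0,-10],"claw":85},
    {"delta_rot":[0,0,0],"translation":[0,0,0],"claw":85},
  ],
)

```text
time: 10.28
eef_pos: [0.6297, -0.2721, 0.3018]
tool_rot: [-3.142, -0.001, -0.666]
ft_force: [0.5, -0.8, 0.0]
width: 0.0852
```

Run:
```python
from h import *
go([.54,.0245,.30])
c=snap('wrist','w2')
t=snap('scene','s2')
cv2.imwrite('pics/c2.png',np.hstack([cv2.resize(c['image'],(440,330)),cv2.resize(t['image'][220:310,160:258],(359,330))]))
```

```text
t 10.275 pos [ 0.6297 -0.2721  0.3018] rpy deg [-1.800e+02 -7.000e-02 -3.817e+01] w 0.0852 F [ 0.5 -0.8  0. ] M [-0.03 -0.03  0.  ]
tool delta mm [-253.8 -177.8    1.5]
```

View pics/c2.png

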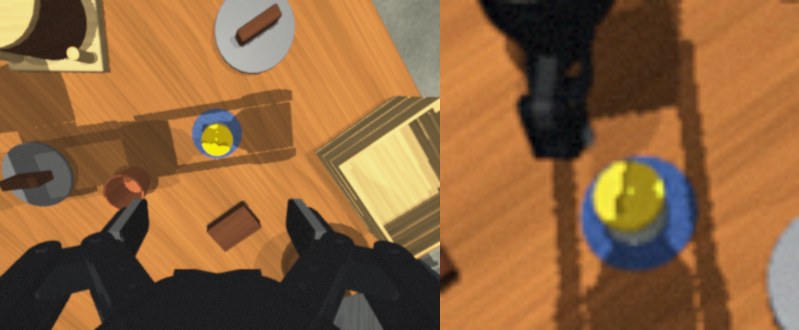

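The tin stands upright on the disc with blue showing all round it: wrist crop (217,135), scene crop (630,200). Next I'll move over the canister.

>>> apply_moves(
  deltas=[
    {"delta_rot":[0,0,0],"translation":[-25,-18,0],"claw":85},
    {"delta_rot":[0,0,0],"translation":[-40,-28,0],"claw":85},
    {"delta_rot":[0,0,0],"translation":[-40,-28,0],"claw":85},
    {"delta_rot":[0,0,0],"translation":[-40,-28,0],"claw":85},
    {"delta_rot":[0,0,0],"translation":[-40,-28,0],"claw":85},
  ],
)

```text
time: 11.0
eef_pos: [0.5628, -0.0539, 0.299]
tool_rot: [3.14, 0.004, -0.666]
ft_force: [1.2, 0.7, 1.0]
width: 0.0851
```

>>> apply_moves(
  deltas=[
    {"delta_rot":[0,0,0],"translation":[-40,-28,0],"claw":60},
    {"delta_rot":[0,0,0],"translation":[-29,-20,0],"claw":60},
    {"delta_rot":[0,0,0],"translation":[0,0,0],"claw":60},
    {"delta_rot":[0,0,0],"translation":[0,0,0],"claw":60},
  ],
)

```text
time: 11.5
eef_pos: [0.5396, 0.0245, 0.3]
tool_rot: [3.14, 0.001, -0.666]
ft_force: [1.0, -0.5, 0.8]
width: 0.0599
```

Run:
```python
from h import *
go([.54,.0245,.30])
c=snap('wrist','w3'); print(c['position'],w2px(c,[[.54,.0245,.17]]))
u,v=w2px(c,[[.54,.0245,.13]])[0].astype(int); x0,y0=max(u-110,0),max(v-82,0); print(x0,y0)
cv2.imwrite('pics/c3.png',cv2.resize(c['image'][y0:y0+165,x0:x0+220],(800,600),interpolation=2))
```

```text
t 11.5 pos [0.5396 0.0245 0.3   ] rpy deg [ 1.799e+02  8.000e-02 -3.814e+01] w 0.0599 F [ 1.  -0.5  0.8] M [-0.02  0.02 -0.01]
tool delta mm [ 0.3 -0.3  0. ]
[0.58311625 0.08206245 0.41574803] [[254.63171147 186.66064644]]
144 94
```

View pics/c3.png

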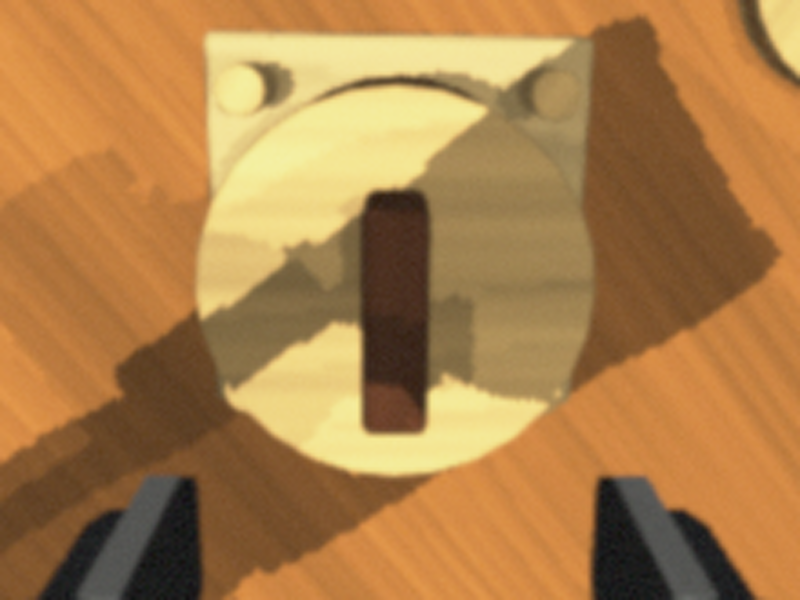

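Run:
```python
from h import *
c=load('w3'); g=lambda a:np.array(a,float)/3.636+[144,94]
k=px2w(c,g([(365,209),(429,209),(427,433),(363,433)]),.17); print(k.mean(0),np.linalg.norm(k-np.roll(k,1,0),axis=1),np.degrees(np.arctan2(*((k[0]-k[3]+k[1]-k[2])/2)[[1,0]])))
# lid disc centre: left/right edges 197..595, bottom 476, top 84
print(px2w(c,g([(396,282)]),.13),px2w(c,g([(197,282),(595,282)]),.13))
go(list(k.mean(0)[:2])+[.165])
```

```text
[0.54074614 0.02808688 0.17      ] [0.05979711 0.01593136 0.05978248 0.01701022] 51.42845411865729
[[0.54193217 0.02960091 0.13      ]] [[ 0.49562239  0.06588484  0.13      ]
 [ 0.58821679 -0.00666331  0.13      ]]
t 11.55 pos [0.5399 0.0241 0.3003] rpy deg [ 1.7992e+02  6.0000e-02 -3.8190e+01] w 0.0598 F [ 0.1 -0.4  0.5] M [-0.04  0.03 -0.01]
tool delta mm [ -1.7  -3.9 135.3]
```

The bar in the crop spans (363–428, 209–433). It lines up with the jaws and is centred between the fingers at x≈396. Descending to the knob.

>>> apply_moves(
  deltas=[
    {"delta_rot":[0,0,0.3],"translation":[-1.2,-1.5,40],"claw":60},
    {"delta_rot":[0,0,0],"translation":[0,0,45],"claw":60},
    {"delta_rot":[0,0,0],"translation":[0,0,33],"claw":60},
    {"delta_rot":[0,0,0],"translation":[0,0,15],"claw":60},
    {"delta_rot":[0,0,0],"translation":[0,0,0],"claw":60},
  ],
)

```text
time: 12.18
eef_pos: [0.5397, 0.026, 0.1675]
tool_rot: [3.14, 0.002, -0.672]
ft_force: [-0.1, -0.4, -0.3]
width: 0.0599
```

>>> apply_moves(
  deltas=[
    {"delta_rot":[0,0,0],"translation":[0,0,0],"claw":60},
    {"delta_rot":[0,0,0],"translation":[0,0,0],"claw":60},
  ],
)

```text
time: 12.42
eef_pos: [0.541, 0.0266, 0.1696]
tool_rot: [-3.14, -0.002, -0.671]
ft_force: [-0.3, -0.2, 0.5]
width: 0.0596
```

>>> apply_moves(
  deltas=[
    {"delta_rot":[0,0,0],"translation":[0,0,6],"claw":50},
    {"delta_rot":[0,0,0],"translation":[0,0,0],"claw":35},
    {"delta_rot":[0,0,0],"translation":[0,0,0],"claw":30},
    {"delta_rot":[0,0,0],"translation":[0,0,0],"claw":30},
  ],
)

```text
time: 12.92
eef_pos: [0.54, 0.0268, 0.1624]
tool_rot: [3.142, -0.0, -0.671]
ft_force: [0.5, 0.5, -0.5]
width: 0.03
```

>>> apply_moves(
  deltas=[
    {"delta_rot":[0,0,0],"translation":[0,0,0],"claw":22},
    {"delta_rot":[0,0,0],"translation":[0,0,0],"claw":10},
    {"delta_rot":[0,0,0],"translation":[0,0,0],"claw":10},
    {"delta_rot":[0,0,0],"translation":[0,0,0],"claw":10},
    {"delta_rot":[0,0,0],"translation":[0,0,0],"claw":10},
  ],
)

```text
time: 13.55
eef_pos: [0.5401, 0.0267, 0.1625]
tool_rot: [-3.141, -0.0, -0.671]
ft_force: [0.0, -1.1, 3.4]
width: 0.0172
```

Run:
```python
from h import *
go([.54,.026,.163])
```

```text
t 13.55 pos [0.5401 0.0267 0.1625] rpy deg [-1.7999e+02 -2.0000e-02 -3.8470e+01] w 0.0172 F [ 0.  -1.1  3.4] M [-0.05  0.04  0.02]
tool delta mm [ 0.4  0.6 -0.5]
```

>>> apply_moves(
  deltas=[
    {"delta_rot":[0,0,-4],"translation":[0,0,0],"claw":10},
    {"delta_rot":[0,0,-4],"translation":[0,0,0],"claw":10},
    {"delta_rot":[0,0,-4],"translation":[0,0,0],"claw":10},
    {"delta_rot":[0,0,-3],"translation":[0,0,0],"claw":10},
  ],
)

```text
time: 14.05
eef_pos: [0.5401, 0.0268, 0.1625]
tool_rot: [-3.141, -0.0, -0.408]
ft_force: [0.8, 0.2, 2.9]
width: 0.0174
```

Run:
```python
from h import *
go([.54,.0267,.1625])
```

```text
t 14.05 pos [0.5401 0.0268 0.1625] rpy deg [-1.7999e+02 -2.0000e-02 -2.3380e+01] w 0.0174 F [0.8 0.2 2.9] M [ 0.    0.05 -0.19]
tool delta mm [-0.   0.1 -0. ]
```

Turned 15° freely. I'll go on in smaller steps, watching the yaw moment.

>>> apply_moves(
  deltas=[
    {"delta_rot":[0,0,-3],"translation":[0,0,0],"claw":10},
    {"delta_rot":[0,0,0],"translation":[0,0,0],"claw":10},
  ],
)

```text
time: 14.3
eef_pos: [0.54, 0.0268, 0.1625]
tool_rot: [-3.141, -0.0, -0.358]
ft_force: [0.6, 0.3, 3.7]
width: 0.0171
```

Run:
```python
from h import *
go([.54,.0267,.1625])
```

```text
t 14.3 pos [0.54   0.0268 0.1625] rpy deg [-1.7999e+02 -1.0000e-02 -2.0530e+01] w 0.0171 F [0.6 0.3 3.7] M [-0.    0.06 -0.21]
tool delta mm [ 0.   0.1 -0. ]
```

>>> apply_moves(
  deltas=[
    {"delta_rot":[0,0,-2],"translation":[0,0,0],"claw":10},
    {"delta_rot":[0,0,0],"translation":[0,0,0],"claw":10},
  ],
)

```text
time: 14.55
eef_pos: [0.54, 0.0268, 0.1625]
tool_rot: [-3.141, 0.0, -0.325]
ft_force: [-0.9, 0.4, 4.5]
width: 0.0175
```

Run:
```python
from h import *
go([.54,.0267,.1625])
```

```text
t 14.55 pos [0.54   0.0268 0.1625] rpy deg [-179.96    0.    -18.61] w 0.0175 F [-0.9  0.4  4.5] M [-0.06  0.14 -1.7 ]
tool delta mm [0.1 0.1 0. ]
```

>>> apply_moves(
  deltas=[
    {"delta_rot":[0,0,-2],"translation":[0,0,0],"claw":10},
    {"delta_rot":[0,0,0],"translation":[0,0,0],"claw":10},
  ],
)

```text
time: 14.8
eef_pos: [0.5401, 0.0269, 0.1627]
tool_rot: [-3.14, -0.0, -0.291]
ft_force: [-1.9, -0.1, 6.3]
width: 0.0174
```

Run:
```python
from h import *
go([.54,.0267,.1625])
```

```text
t 14.8 pos [0.5401 0.0269 0.1627] rpy deg [-1.7993e+02 -1.0000e-02 -1.6650e+01] w 0.0174 F [-1.9 -0.1  6.3] M [ 0.14  0.2  -1.88]
tool delta mm [-0.   0.2  0.2]
```

Counter-clockwise, the moment jumps to 1.7–1.9 N·m about 20° in (0.33 rad), so that way is blocked by the hard stop. The lid must come off clockwise. Turning to about −0.97 rad.

>>> apply_moves(
  deltas=[
    {"delta_rot":[0,0,5],"translation":[0,0,0],"claw":10},
    {"delta_rot":[0,0,7],"translation":[0,0,0],"claw":10},
    {"delta_rot":[0,0,7],"translation":[0,0,0],"claw":10},
    {"delta_rot":[0,0,7],"translation":[0,0,0],"claw":10},
    {"delta_rot":[0,0,7],"translation":[0,0,0],"claw":10},
  ],
)

```text
time: 15.42
eef_pos: [0.5402, 0.0267, 0.1625]
tool_rot: [-3.141, -0.001, -0.866]
ft_force: [0.3, -0.4, 4.9]
width: 0.0173
```

>>> apply_moves(
  deltas=[
    {"delta_rot":[0,0,7],"translation":[0,0,0],"claw":10},
    {"delta_rot":[0,0,7],"translation":[0,0,0],"claw":10},
    {"delta_rot":[0,0,7],"translation":[0,0,0],"claw":10},
    {"delta_rot":[0,0,7],"translation":[0,0,0],"claw":10},
  ],
)

```text
time: 15.92
eef_pos: [0.5401, 0.0267, 0.1625]
tool_rot: [-3.141, -0.0, -1.355]
ft_force: [-0.2, -0.2, 4.0]
width: 0.0175
```

Run:
```python
from h import *
go([.54,.0267,.1625])
```

```text
t 15.925 pos [0.5401 0.0267 0.1625] rpy deg [-1.7998e+02 -3.0000e-02 -7.7610e+01] w 0.0175 F [-0.2 -0.2  4. ] M [0.13 0.06 0.18]
tool delta mm [-0.   0.1 -0. ]
```

>>> apply_moves(
  deltas=[
    {"delta_rot":[0,0,6],"translation":[0,0,0],"claw":10},
    {"delta_rot":[0,0,6],"translation":[0,0,0],"claw":10},
    {"delta_rot":[0,0,4],"translation":[0,0,0],"claw":10},
    {"delta_rot":[0,0,0],"translation":[0,0,0],"claw":10},
  ],
)

```text
time: 16.42
eef_pos: [0.5402, 0.0267, 0.1625]
tool_rot: [-3.141, -0.0, -1.63]
ft_force: [-0.6, 0.3, 5.2]
width: 0.0172
```

Run:
```python
from h import *
go([.54,.0267,.1625])
```

```text
t 16.425 pos [0.5402 0.0267 0.1625] rpy deg [-1.7997e+02 -1.0000e-02 -9.3400e+01] w 0.0172 F [-0.6  0.3  5.2] M [ 0.13  0.01 -0.17]
tool delta mm [ 0.   0.1 -0. ]
```

Free to about −0.97 rad with negligible moment. Lifting gently.

>>> apply_moves(
  deltas=[
    {"delta_rot":[0,0,0],"translation":[0,0,-2],"claw":10},
    {"delta_rot":[0,0,0],"translation":[0,0,-2],"claw":10},
    {"delta_rot":[0,0,0],"translation":[0,0,0],"claw":10},
  ],
)

```text
time: 16.8
eef_pos: [0.5395, 0.0268, 0.1661]
tool_rot: [3.141, -0.0, -1.631]
ft_force: [0.4, -0.2, -3.5]
width: 0.017
```

>>> apply_moves(
  deltas=[
    {"delta_rot":[0,0,0],"translation":[0,0,-2],"claw":10},
    {"delta_rot":[0,0,0],"translation":[0,0,-1],"claw":10},
    {"delta_rot":[0,0,0],"translation":[0,0,0],"claw":10},
  ],
)

```text
time: 17.18
eef_pos: [0.5399, 0.0267, 0.1694]
tool_rot: [-3.141, -0.0, -1.631]
ft_force: [0.6, 0.3, -1.6]
width: 0.0177
```

>>> apply_moves(
  deltas=[
    {"delta_rot":[0,0,0],"translation":[0,0,-5],"claw":10},
    {"delta_rot":[0,0,0],"translation":[0,0,-8],"claw":10},
    {"delta_rot":[0,0,0],"translation":[0,0,-10],"claw":10},
    {"delta_rot":[0,0,0],"translation":[0,0,-10],"claw":10},
    {"delta_rot":[0,0,0],"translation":[0,0,-12],"claw":10},
  ],
)

```text
time: 17.8
eef_pos: [0.5399, 0.0267, 0.2152]
tool_rot: [-3.141, -0.0, -1.631]
ft_force: [-0.5, 0.3, -2.3]
width: 0.0169
```

>>> apply_moves(
  deltas=[
    {"delta_rot":[0,0,0],"translation":[0,0,-12],"claw":10},
    {"delta_rot":[0,0,0],"translation":[0,0,-8],"claw":10},
    {"delta_rot":[0,0,0],"translation":[0,0,-4],"claw":10},
    {"delta_rot":[0,0,0],"translation":[0,0,0],"claw":10},
    {"delta_rot":[0,0,0],"translation":[0,0,0],"claw":10},
  ],
)

```text
time: 18.42
eef_pos: [0.5396, 0.0267, 0.2379]
tool_rot: [3.141, -0.0, -1.631]
ft_force: [1.1, -0.6, -2.4]
width: 0.0171
```

Run:
```python
from h import *
go([.54,.0267,.2375])
s=snap('scene','s4'); t=snap('top','t4')
cv2.imwrite('pics/c4.png',np.hstack([cv2.resize(s['image'][80:305,140:365],(400,400),interpolation=2),cv2.resize(t['image'][110:260,200:350],(400,400),interpolation=2)]))
```

```text
t 18.425 pos [0.5396 0.0267 0.2379] rpy deg [ 1.7995e+02 -1.0000e-02 -9.3470e+01] w 0.0171 F [ 1.1 -0.6 -2.4] M [-0.03 -0.05  0.04]
tool delta mm [ 0.  -0.4  0.4]
```

View pics/c4.png

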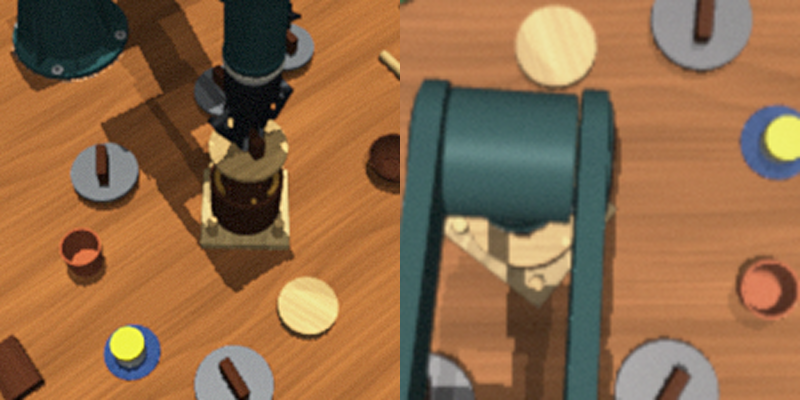

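The lid is lifted over the canister mouth (scene crop (248,155)) and the tin is still on the disc (130,345). I'll check lid level and tin centring with a projected overlay.

Run:
```python
from h import *
s=load('scene0' if 0 else 's4'); t=load('t4')
for c,n in((s,'s'),(t,'t')):
    h=cv2.cvtColor(c['image'],cv2.COLOR_BGR2HSV)
    m=cv2.inRange(h,(22,120,100),(38,255,255)); q=w2px(c,[[.629,-.272,.049]])[0].astype(int); k=np.zeros_like(m); cv2.circle(k,[int(a) for a in q],22,255,-1)
    n_,l,st,ct=cv2.connectedComponentsWithStats(m&k); i=1+np.argmax(st[1:,4]); print(n,'tin',px2w(c,ct[i],.049),st[i])
a=np.linspace(0,2*np.pi,60); w=snap('wrist','w4')
def ov(c,crop,sz,off=(0,0)):
    u0,v0,du,dv=crop; im=cv2.resize(c['image'][v0:v0+dv,u0:u0+du],sz,interpolation=2); f=np.array(sz)/[du,dv]
    for z,col in((.2054,(0,0,255)),(.120,(255,0,0))):
        P=np.c_[.540+.06*np.cos(a),.0267+.06*np.sin(a),0*a+z]; cv2.polylines(im,[((w2px(c,P)-[u0,v0])*f).astype(np.int32)],True,col,1)
    return im
cv2.imwrite('pics/c5.png',np.hstack([ov(s,(235,130,90,100),(400,444)),ov(w,(100,60,310,324),(400,444))[:444]]))
```

```text
s tin [[ 0.62947112 -0.27516958  0.049     ]] [202 263  19  20 293]
t tin [[ 0.62496069 -0.2727236   0.049     ]] [337 154  17  16 213]
```

View pics/c5.png

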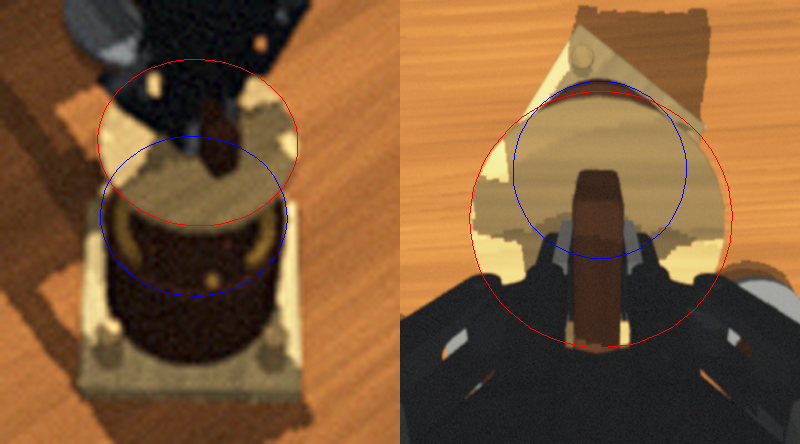

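The projected lid circle matches the image to about 3 mm with no visible tilt, and the tin sits within about 5 mm of the disc's centre. Handing in.

Run:
```python
from h import *
go([.54,.0267,.2379]); print(bot.finish_job())
```

```text
t 18.575 pos [0.5397 0.0267 0.2379] rpy deg [179.95  -0.   -93.47] w 0.0171 F [ 0.   0.3 -1.5] M [-0.02 -0.02 -0.01]
tool delta mm [ 0.  -0.3 -0. ]
the job is handed in; nothing more can be done
None
```

The job is done and was handed in at 18.6 s of the 61 s allowed.

- **Tin:** I stood it upright on the blue disc and let go of it. The last camera checks put it within about 5 mm of the disc's centre, well inside the roughly 20 mm margin.
- **Thread:** Turned counter-clockwise, the lid met the hard stop at about 0.33 rad (moment 1.7–1.9 N·m). Turned clockwise to about 0.97 rad, it moved with almost no resistance, so this one opens clockwise. It then lifted with only its own weight on the gripper.
- **Lid:** It is held level, with the tool tilted less than 0.1°, straight above the canister and about 75 mm higher than where it sat.
- **Checks that disagreed:** The three cameras differed by up to 8 mm on raised points such as the knob and lid. My projected outline of the lid was 2–3 mm off the picture, with no sign of tilt.
- **Bar slip:** The bar probably slipped about 2° in the grip at the stop.
- **Everything else:** I saw no contact with anything else on the bench. The cup and the grey look-alikes I could see looked undisturbed in the last pictures, but I did not measure them again.

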